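Drive the spring pin of a tape-transport plate home with a mallet

TASK

Take the mallet by its handle and knock the spring pin into the slanted boss on the tape-transport plate: first tap it lightly until it is about half way in, lift the mallet clear, then further blows, square to the pin, until it is fully home and flush. Only the mallet may touch the pin, and do not pound the brittle casting around it. Then stand the mallet back upright on its face on the rubber mat and let go, leaving everything else undisturbed.

Things in the scene. Friction and masses are not known exactly. Their poses are not given: they have to be found in the camera images.
- deck: black tape-transport plate fixed to the table, left or right of the middle, 200 (x) x 160 (y) x 12 mm, origin at the centre of its underside. On it: a light cast-metal block (top 48 mm above the table) with a slanted round boss, 30 mm in diameter, leaning 25 degrees from vertical towards the plate's -x; two fixed guide rollers, 20 mm across, tops 46 mm above the table, at x = -75, y = +-62 mm
- boss_top (a point): centre of the boss's slanted flat end when the boss is fully in, (-8, 0, 85) mm in the plate's frame; axes as the plate's. The boss is screwed out of the block along its slant, direction (-0.42, 0, 0.91) in the plate's frame, by 0 to 20 mm; this setting differs each time and is not reported: feel for the pin. Blows do not move the boss
- pin (a joint): how far the steel spring pin (10 mm diameter, in the middle of the boss's end, along its slant) is driven, in m: 0 to 0.0025 at the start, 0.014 fully home. It sticks 14.5 mm minus this out of the boss, flush to the eye at 0.5 mm. It yields at 15 N plus 20 N per m/s, and stays where left. Knock it (30 mm/s or more), do not ease it in. A face over 10 degrees out of square meets the boss's rim first
- mallet: 0.32 kg mallet standing on a face: upright head, 40 mm diameter, 64 mm tall, steel with white nylon faces; wooden handle, section 20 (wide) x 24 mm (tall), level along the mallet's -x to 170 mm from the head's axis, centre line 32 mm above the lower face. Origin: centre of the lower face, z up through the head. Centre of mass 10 mm from the head's axis; grip firmly: blows can turn it in the grip
- mat: black rubber mat fixed to the table, 120 (x) x 100 (y) x 4 mm, origin at the centre of its underside, on the other side of the middle from the plate; the mallet stands on it, its handle pointing roughly towards the robot
- spare_roller: a loose grey roller, 22 mm across and 24 mm tall, standing on the plate behind the block (plate x = 60 to 80 mm)
- tape_reel: a white tape reel with brown tape, 178 mm across and 12 mm thick, lying flat on the right
- screwdriver: a screwdriver lying on the table between the plate and the mat
- bottle: a brown glass bottle, 48 mm across and 115 mm tall, at the back
- tin: an aluminium tin, 60 mm across and 60 mm tall, at the back
- splicer: an aluminium splicing block, 35 x 150 x 14 mm, at the back
- cup: a white mug, 70 mm across and 80 mm tall, to the left
- spare_hub: a white plastic hub ring, 90 mm across and 12 mm tall, lying at the back

How it is judged:
By the outcome, as a careful person would: the job done as asked, in the order asked, and still so for the second after the job is handed in, with the robot touching nothing.
It also fails if it takes over 43 s, if anything falls off the work surface, if the arm or the gripper's body presses on something with over 40 N, if the wrist force passes 120 N, or if a joint passes its speed limit or range.

ROBOT

A 6-joint arm with a two-finger parallel gripper is mounted at the origin on the work surface. World frame = base frame: x ahead of the robot, y to its left, z up, the work surface at z = 0. Lengths are in m, angles in degrees, forces in N, time in s.
With the tool pointing down it reaches from about 0.3 to 0.75 m from the base axis. Payload 8.5 kg.
Tool frame: the origin (TCP) lies on the centre line of the jaws, within the pads' length; the fingertips stand 25 mm ahead of it and the grasp point (between the pads) lies 6 mm ahead of it; z points along the fingers, y is the line along which they close (so a half turn about z gives the same grasp; the last joint's range is limited). The gripper opens to 85 mm and grips with 20 to 120 N. Pads are 22 mm wide; open, the fingers measure 114 mm over their backs; the gripper's body (76 mm by 85 mm) begins 54 mm behind the grasp point. The pads swing forward as they close: fully open they stand 13 mm farther back than shut.
Start: joints at [62.435, 21.807, 74.336, -0, 83.858, -12.336], TCP at [0.144, 0.531, 0.226] pointing down, gripper open.
Joint ranges: [-178.18, 178.18], [-50.72, 133.34], [12.68, 142.11], [-81.47, 261.47], [9.98, 163.14], [-165.26, 165.26]. Speed limits (degrees/s): [136.94, 136.94, 180, 180, 180, 180].

INTERFACE

Orientations are given as a 3x3 rotation matrix whose columns are the frame's x, y, z axes.
In Python, from rig import telemetry, optics, env gives the robot as it stands.
- The arm moves only by the tool send_rows, never from a script. Its argument "deltas" is a list that holds one entry, the list of rows, each a list of 7 numbers: the shift along the tool's x, y, z in m, then the turn, a rotation vector about the tool's x, y, z in rad, then the opening, from -1 (shut) to 1 (fully open), so that 0 is half open. In form: [[[x, y, z, ax, ay, az, grip], ...]]. A call has 1 to 12 rows; each row shifts and turns the commanded pose from where the row before left it, along the tool's axes as they then stand; what a row does not reach is not made up. A row lasts 1/8 s, in which the tool goes at most 62.5 mm and 10.7 degrees, less where a joint would pass 70% of its speed; a pose out of reach is approached as far as the arm can. A call is refused whole if a number of a shift passes 0.0625 or a number of a turn 0.188, either way. A call with a gripper value outside its range is refused whole. The fingers move at their own pace and stop on an object; "squeeze" is the grip in N (left out, the last holds). Time passes only in rows, so rows that do not move let the fingers close. It gives the time, the measured TCP pose, the force, the opening and the grip force at its end, in the units of the state.
- telemetry.observe(): the state, without advancing time (a new reading comes with each control period).
- optics.get_image(name): name is "scene" or "side" or "wrist"; returns a dict with "image" (480x640x3 uint8, red, green, blue), "range_z" (480x640 float32, m along the optical axis (not along the pixel's ray), 0 where there is no reading), "K" (3x3 intrinsics, pixels), "rvec" (rotation vector, rad) and "tvec" (3), from world to camera coordinates, as OpenCV has them; the wrist camera has in their place "hand_eye" (4x4, takes a point from camera to tool coordinates, whose origin is the TCP and whose axes are the flange's). Camera axes: x right, y down, z forward; pixel columns grow to the right and rows downward; lengths in m; the calibration is good to about 2 mm. A picture is of the moment at which its call begins: read the wrist's pose just before it.
- env.close_job(): hands the job in; it is judged then, once.
The state is a dict: "time_s": time; "q": joint angles; "qvel": joint speeds; "joint_efforts": joint torques, N m; "position": TCP position; "tool_rot": TCP orientation; "ft_force": force on the tool from outside, world axes, zero at the start; "wrist_torque": the same for the moment, N m; "grip_width": finger opening in m; "gripper_force": force on a finger pad.
Only numpy, scipy, OpenCV 4.12 (cv2) and the standard library are available. Lean on these libraries where they do the work, as an engineer would, in place of code of your own. Each camera call takes 0.05 s, during which the arm holds its last target. There are 200 camera calls.

## Working session

There is one attempt and no reset: what is moved stays moved. The work goes in short steps, Python scripts to look and compute and a tool call to move; the robot and the scene stay as the last step left them, time stands still between calls to the robot, and variables do not carry over. Pictures are saved under pics/ and viewed, at most 10 in all, crops included, and the job is handed in when it is done.

Besides the shell and the picture viewer there is one more tool, called as a command line: name --argument value ..., lists and objects as JSON in quotes. send_rows: Moves the arm, as the interface text tells. Its arguments: {"type":"object","properties":{"deltas":{"type":"array"},"squeeze":{"type":"number"}},"required":["deltas"]}

```bash
mkdir -p pics; ls; python3 - <<'E'
from rig import telemetry, optics, env
import cv2, numpy as np
s=telemetry.observe(); print(s)
for n in ["scene","side"]:
    d=optics.get_image(n); cv2.imwrite(f"pics/{n}0.png",d["image"][:,:,::-1]); np.savez(f"pics/{n}0.npz",**d)
    R=cv2.Rodrigues(np.array(d["rvec"],float))[0]; print(n,d["K"],-R.T@np.array(d["tvec"]).ravel(),R)
E
```

```text
pics
{'time_s': 0.0, 'q': array([ 6.24348662e+01,  2.18396323e+01,  7.43848867e+01, -7.73727636e-04,
        8.38581888e+01, -1.23349156e+01]), 'qvel': array([ 0.04076321,  0.00862557, -0.04756794, -0.00115851,  0.00754181,
       -0.0041137 ]), 'joint_efforts': array([-4.20730394e-04, -4.48447108e+01, -2.31283414e+01, -1.22805523e-04,
        4.66068348e-03,  1.49506144e-05]), 'position': array([0.14433717, 0.53040674, 0.22502373]), 'tool_rot': array([[-9.64878365e-01,  2.62696231e-01, -6.56097627e-04],
       [ 2.62696884e-01,  9.64877554e-01, -1.28587561e-03],
       [ 2.95259196e-04, -1.41306836e-03, -9.99998958e-01]]), 'ft_force': array([0.00876157, 0.20885348, 0.18133054]), 'wrist_torque': array([0.03118853, 0.02295944, 0.00363479]), 'gripper_force': 0.0, 'grip_width': 0.08534324269992186}
scene [[465.4531374    0.         316.68471679]
 [  0.         465.4531374  235.97707128]
 [  0.           0.           1.        ]] [ 1.24370149 -0.43545114  0.91858898] [[ 0.58180441  0.81321116 -0.01382869]
 [ 0.60394648 -0.44335098 -0.66233568]
 [-0.54474973  0.37699803 -0.74907958]]
side [[521.30217288   0.         318.50617717]
 [  0.         521.30217288 240.63955703]
 [  0.           0.           1.        ]] [ 0.60014361 -0.92981527  1.07785801] [[ 0.9984183  -0.0550247  -0.01154048]
 [-0.04777116 -0.72204744 -0.6901923 ]
 [ 0.02964485  0.68965193 -0.72353397]]
```

View pics/scene0.png

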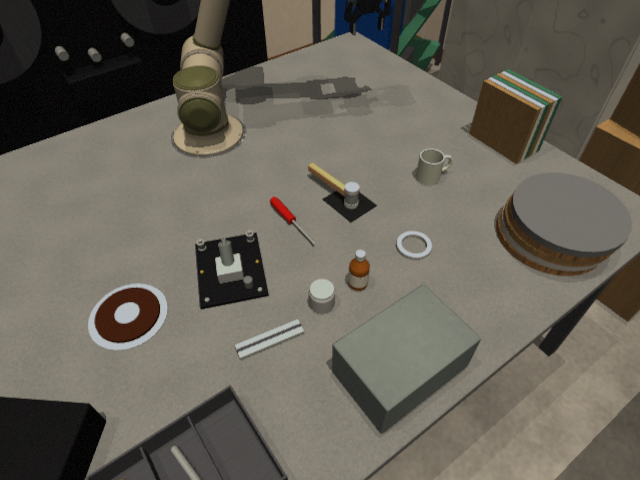

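View pics/side0.png

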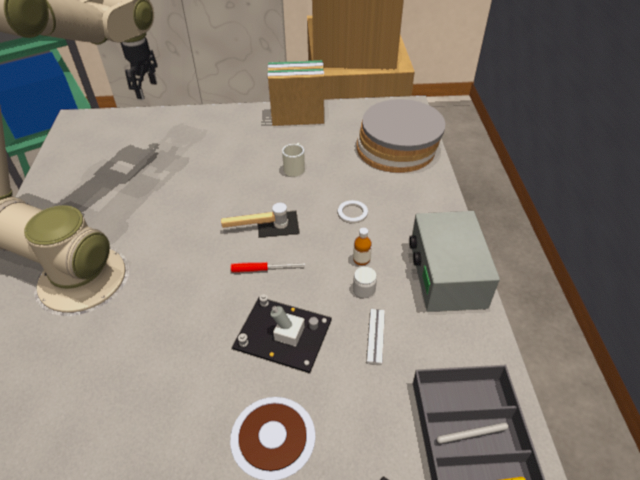

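The scene shows the plate at about (231,268), with its guide rollers on the robot side at (201,244) and (250,237). The mat is near (350,203), with the mallet head at (351,195) and the handle end at (312,168). The side view agrees: plate near (283,333), mallet head at (280,215), handle end at (224,222).

```bash
cat > h.py <<'E'
import cv2, numpy as np
class Cam:
    def __init__(s,d):
        s.im=d["image"]; s.rz=d["range_z"]; s.K=np.array(d["K"]); s.R=cv2.Rodrigues(np.array(d["rvec"],float))[0]; s.t=np.array(d["tvec"],float).ravel(); s.c=-s.R.T@s.t
    def ray(s,uv):
        uv=np.atleast_2d(np.array(uv,float)); p=np.c_[uv,np.ones(len(uv))]@np.linalg.inv(s.K).T
        return p@s.R
    def onz(s,uv,z):
        r=s.ray(uv); return s.c+r*((z-s.c[2])/r[:,2])[:,None]
    def cloud(s):
        v,u=np.mgrid[0:480,0:640]; uv=np.c_[u.ravel(),v.ravel()]
        return (s.c+s.ray(uv)*s.rz.ravel()[:,None]).reshape(480,640,3)
    def proj(s,P):
        p=(np.atleast_2d(P)@s.R.T+s.t)@s.K.T; return p[:,:2]/p[:,2:]
E
python3 - <<'E'
from h import *
for n in ["scene","side"]:
    c=Cam(np.load(f"pics/{n}0.npz")); P=c.cloud(); hsv=cv2.cvtColor(c.im,cv2.COLOR_RGB2HSV)
    print(n)
    reg=(P[...,0]>.2)&(P[...,0]<.8)&(abs(P[...,1])<.4)&(c.rz>0)
    blk=((hsv[...,2]<45)&reg&(P[...,2]<.03)&(P[...,2]>-.01)).astype(np.uint8)
    blk=cv2.morphologyEx(blk,cv2.MORPH_CLOSE,np.ones((5,5)))
    cs,_=cv2.findContours(blk,cv2.RETR_EXTERNAL,cv2.CHAIN_APPROX_NONE)
    for k in cs:
        if cv2.contourArea(k)<400: continue
        k=k.reshape(-1,2); z=np.median(P[k[:,1],k[:,0],2]); 
        for zz in (.004,.012):
            w=c.onz(cv2.convexHull(k).reshape(-1,2),zz)
            r=cv2.minAreaRect((w[:,:2]*1000).astype(np.float32)); print("blk",len(k),"z",round(float(z),4),zz,r)
    # wood handle
    wood=(hsv[...,0]>12)&(hsv[...,0]<30)&(hsv[...,1]>90)&(hsv[...,2]>80)&reg&(P[...,2]>.02)&(P[...,2]<.07)
    q=P[wood]; m=q.mean(0); 
    tp=q[q[:,2]>np.percentile(q[:,2],60)]
    l=cv2.fitLine(tp[:,:2].astype(np.float32),cv2.DIST_HUBER,0,.01,.01).ravel(); d=(tp[:,:2]-l[2:])@l[:2]
    print("wood",wood.sum(),l[2:],np.degrees(np.arctan2(l[1],l[0])),"ends",l[2:]+l[:2]*d.min(),l[2:]+l[:2]*d.max(),"ztop",np.percentile(q[:,2],95))
    hd=reg&(P[...,2]>.061)&(P[...,2]<.075)&(P[...,1]>.05)&(P[...,1]<.35)&(hsv[...,1]<60)
    n_,lab,st,ce=cv2.connectedComponentsWithStats(hd.astype(np.uint8))
    for i in range(1,n_):
        if st[i,4]>30: print("head",st[i],P[lab==i].mean(0),c.onz(ce[i],.068))
    # boss / high points over plate
    hi=reg&(P[...,2]>.06)&(P[...,1]<.1)&(P[...,1]>-.3)&(P[...,0]<.62)
    n_,lab,st,ce=cv2.connectedComponentsWithStats(hi.astype(np.uint8))
    for i in range(1,n_):
        if st[i,4]>15: q=P[lab==i]; print("hi",st[i],q.mean(0),q.min(0),q.max(0)); 
    cs=c.im[...]; 
s=Cam(np.load("pics/scene0.npz")); a=cv2.resize(s.im[220:310,180:300],None,fx=5,fy=5,interpolation=2)
s=Cam(np.load("pics/side0.npz")); b=cv2.resize(s.im[295:375,225:340],None,fx=5,fy=5,interpolation=2)
cv2.imwrite("pics/a.png",a[:,:,::-1]);cv2.imwrite("pics/b.png",b[:,:,::-1])
E
```

```text
scene
blk 395 z 0.0125 0.004 ((537.9490356445312, -210.62332153320312), (158.68203735351562, 204.4281768798828), 67.46530151367188)
blk 395 z 0.0125 0.012 ((544.122314453125, -212.58993530273438), (157.2940216064453, 202.64004516601562), 67.4653091430664)
blk 126 z 0.0048 0.004 ((527.297607421875, 171.3903350830078), (119.20325469970703, 96.05266571044922), 4.5609636306762695)
blk 126 z 0.0048 0.012 ((533.5640869140625, 166.08224487304688), (118.16059875488281, 95.21250915527344), 4.56095027923584)
wood 413 [0.53483456 0.11814144] -23.11336 ends [0.38576779 0.18176489] [0.7818917  0.01269455] ztop 0.06690937163127907
head [344 181  15  13 148] [0.53787573 0.16969712 0.06813762] [[0.53781388 0.16975363 0.068     ]]
hi [218 237  15  25 263] [ 0.54260881 -0.21205368  0.08241838] [ 0.51497534 -0.22825345  0.06003926] [ 0.55975291 -0.19443698  0.10467551]
side
blk 202 z 0.0121 0.004 ((483.751708984375, -174.11875915527344), (131.92666625976562, 80.28034210205078), 82.34119415283203)
blk 202 z 0.0121 0.012 ((484.6187438964844, -179.74853515625), (130.94383239746094, 79.68231964111328), 82.34121704101562)
wood 395 [0.4858948  0.11591117] -23.377785 ends [0.37674657 0.16309359] [ 0.77194845 -0.00774364] ztop 0.06720504786323503
head [273 203  14  12 127] [0.53701296 0.16902397 0.06785821] [[0.53702212 0.1688123  0.068     ]]
hi [271 306  19  21 246] [ 0.53784904 -0.21614983  0.08293937] [ 0.51737345 -0.2292736   0.06001457] [ 0.55833115 -0.19405731  0.1059989 ]
```

View pics/b.png

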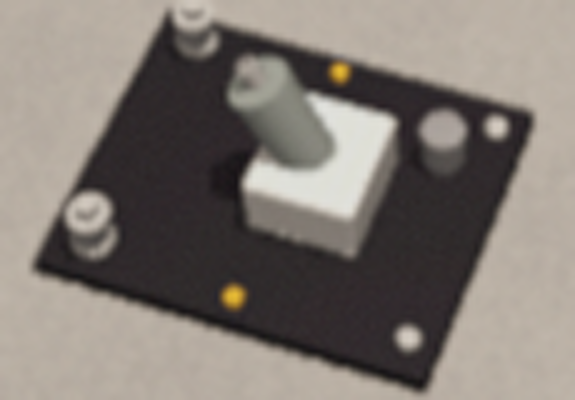

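The crop shows the boss leaning towards the plate's robot side (rim near (258,80), pin stub at (250,68)), with the spare roller at (442,140). Next I refine the plate, handle and boss numbers.

```bash
python3 - <<'E'
from h import *
yaw=np.radians(-22.53); 
for n in ["scene","side"]:
    c=Cam(np.load(f"pics/{n}0.npz")); P=c.cloud(); hsv=cv2.cvtColor(c.im,cv2.COLOR_RGB2HSV)
    print(n)
    # plate: top surface points from range, dark
    pm=(P[...,2]>.008)&(P[...,2]<.016)&(P[...,0]>.4)&(P[...,0]<.68)&(P[...,1]<-.07)&(P[...,1]>-.35)&(hsv[...,2]<90)
    pm=cv2.morphologyEx(pm.astype(np.uint8),cv2.MORPH_OPEN,np.ones((2,2)))
    ys,xs=np.nonzero(pm); w=c.onz(np.c_[xs,ys],.012)
    r=cv2.minAreaRect((w[:,:2]*1000).astype(np.float32)); print("plate",len(xs),r)
    wood=(hsv[...,0]>10)&(hsv[...,0]<32)&(hsv[...,1]>80)&(P[...,2]>.03)&(P[...,2]<.055)&(P[...,0]>.33)&(P[...,0]<.56)&(P[...,1]>.08)&(P[...,1]<.28)
    q=P[wood]; tp=q[q[:,2]>.044]
    l=cv2.fitLine(tp[:,:2].astype(np.float32),cv2.DIST_HUBER,0,.01,.01).ravel(); d=(tp[:,:2]-l[2:])@l[:2]
    print("wood",wood.sum(),len(tp),"yaw",np.degrees(np.arctan2(l[1],l[0])),l[2:]+l[:2]*d.min(),l[2:]+l[:2]*d.max(),np.percentile(q[:,2],[5,50,95]))
    R=np.array([[np.cos(yaw),-np.sin(yaw),0],[np.sin(yaw),np.cos(yaw),0],[0,0,1]])
    O=np.array([.5441,-.2126,0]); L=(P-O)@R
    m=(L[...,2]>.055)&(abs(L[...,0]+.015)<.05)&(abs(L[...,1])<.04)
    a=np.radians(25); nn=np.array([-np.sin(a),0,np.cos(a)]); e=np.array([np.cos(a),0,np.sin(a)])
    Q=L[m]-np.array([-.008,0,.085]); s=Q@nn; x=Q@e; y=Q[:,1]
    print("s max",np.sort(s)[-12:].round(4)); 
    for lo in np.arange(-.03,.03,.003):
        k=(s>lo)&(s<lo+.003)
        if k.sum(): print(f"{lo*1e3:.0f} n{k.sum()} x {x[k].min()*1e3:.1f}..{x[k].max()*1e3:.1f} y {y[k].min()*1e3:.1f}..{y[k].max()*1e3:.1f}")
E
```

```text
scene
plate 2892 ((545.5125732421875, -211.70521545410156), (159.40487670898438, 200.2246856689453), 67.33106231689453)
wood 377 248 yaw 6.29888 [0.37098604 0.14928294] [0.51832991 0.16554694] [0.03173383 0.04644045 0.05077555]
s max [0.0177 0.0188 0.0189 0.0194 0.0202 0.0208 0.0208 0.0209 0.0215 0.0218
 0.0219 0.0225]
-30 n13 x 3.2..12.2 y -12.0..11.6
-27 n13 x 0.3..13.2 y -13.7..12.1
-24 n15 x -2.1..13.6 y -13.0..12.8
-21 n17 x -3.2..12.4 y -15.0..13.7
-18 n13 x -6.0..12.4 y -14.6..14.0
-15 n17 x 2.7..11.8 y -13.8..12.1
-12 n16 x -3.1..11.7 y -15.5..12.6
-9 n12 x -2.2..10.7 y -14.9..13.4
-6 n15 x 0.9..11.9 y -12.2..13.9
-3 n16 x 0.5..12.6 y -14.1..14.3
-0 n15 x 0.1..13.2 y -13.5..12.5
3 n14 x -11.5..11.6 y -15.0..13.1
6 n39 x -17.2..11.3 y -14.6..13.6
9 n21 x -13.9..10.5 y -14.0..13.9
12 n2 x -1.5..0.7 y -1.9..3.0
15 n9 x -5.7..1.6 y -5.8..3.8
18 n7 x -8.7..1.9 y -5.2..4.1
21 n4 x -5.6..-1.0 y -4.7..2.2
side
plate 2972 ((542.3494873046875, -217.72055053710938), (158.7741241455078, 197.40126037597656), 67.41826629638672)
wood 432 239 yaw 7.1136785 [0.37004902 0.14747231] [0.51994038 0.16617861] [0.03224767 0.0449419  0.05083049]
s max [0.0174 0.0192 0.0193 0.0196 0.0196 0.0209 0.0211 0.0212 0.0212 0.0213
 0.0219 0.023 ]
-30 n15 x -6.7..13.1 y -16.5..8.1
-27 n11 x -4.5..12.1 y -15.3..1.5
-24 n16 x -12.9..10.9 y -16.4..5.6
-21 n12 x -6.4..12.3 y -15.1..6.5
-18 n13 x -6.4..12.0 y -16.3..11.3
-15 n10 x -13.6..10.0 y -17.1..5.4
-12 n16 x -7.8..11.7 y -15.3..7.9
-9 n11 x -13.4..11.6 y -15.9..2.5
-6 n14 x -6.7..11.7 y -15.2..8.7
-3 n12 x -5.7..12.3 y -16.7..4.8
-0 n15 x -10.8..12.2 y -15.9..7.8
3 n17 x -13.8..12.3 y -15.5..15.1
6 n48 x -20.6..13.5 y -15.8..13.7
9 n20 x -14.2..12.2 y -10.9..9.7
12 n4 x -2.0..-0.2 y -3.7..1.6
15 n5 x -6.7..-0.1 y -5.6..4.1
18 n5 x -6.0..-0.6 y -4.7..3.3
21 n6 x -7.2..0.3 y -3.0..1.3
```

send_rows --deltas '[[[0, 0, 0, 0, 0, -0.129, 1], [0, 0, 0, 0, 0, -0.129, 1], [0, 0, 0, 0, 0, -0.129, 1]]]'

```text
time_s: 0.48
position: [0.1444, 0.5305, 0.2253]
tool_rot: [[-0.992, -0.125, -0.0], [-0.125, 0.992, -0.001], [0.001, -0.001, -1.0]]
ft_force: [-0.4, 0.4, 0.3]
grip_width: 0.0853
gripper_force: 0.0
```

send_rows --deltas '[[[-0.03, -0.04, 0.008, 0, 0, 0, 1], [-0.03, -0.04, 0.008, 0, 0, 0, 1], [-0.03, -0.04, 0.008, 0, 0, 0, 1], [-0.03, -0.04, 0.008, 0, 0, 0, 1], [-0.03, -0.04, 0.008, 0, 0, 0, 1], [-0.03, -0.04, 0.008, 0, 0, 0, 1], [-0.03, -0.04, 0.008, 0, 0, 0, 1], [-0.03, -0.04, 0.008, 0, 0, 0, 1], [-0.03, -0.04, 0.008, 0, 0, 0, 1], [-0.03, -0.04, 0.008, 0, 0, 0, 1], [0, 0, 0, 0, 0, 0, 1]]]' --squeeze 120

```text
time_s: 1.85
position: [0.4922, 0.1676, 0.1445]
tool_rot: [[-0.993, -0.117, -0.001], [-0.117, 0.993, -0.0], [0.001, -0.0, -1.0]]
ft_force: [-0.6, -0.1, 0.1]
grip_width: 0.0857
gripper_force: 0.0
```

```bash
cat >> h.py <<'E'
from rig import telemetry, optics
def state():
    s=telemetry.observe(); R=np.array(s["tool_rot"]); p=np.array(s["position"])
    print("t",s["time_s"],"p",p.round(4),"xyaw",np.degrees(np.arctan2(R[1,0],R[0,0])).round(2),"z",R[:,2].round(4),"F",np.array(s["ft_force"]).round(1),"T",np.array(s["wrist_torque"]).round(2),"w",round(s["grip_width"],4),s["gripper_force"],"q",np.array(s["q"]).round(1))
    return s,p,R
def wristcam(name):
    s,p,R=state(); d=optics.get_image("wrist"); H=np.array(d["hand_eye"])
    v,u=np.mgrid[0:480,0:640]; z=d["range_z"]; K=np.array(d["K"])
    c=np.stack([(u-K[0,2])/K[0,0]*z,(v-K[1,2])/K[1,1]*z,z],-1)
    T=c@H[:3,:3].T+H[:3,3]; W=T@R.T+p
    cv2.imwrite(f"pics/{name}.png",d["image"][:,:,::-1]); return d,T,W
E
python3 - <<'E'
from h import *
d,T,W=wristcam("w1"); print(d["hand_eye"])
hsv=cv2.cvtColor(d["image"],cv2.COLOR_RGB2HSV)
wood=(hsv[...,0]>10)&(hsv[...,0]<32)&(hsv[...,1]>80)&(W[...,2]>.042)&(W[...,2]<.055)&(W[...,1]>.08)&(W[...,1]<.28)&(W[...,0]>.33)&(W[...,0]<.56)
q=W[wood]; l=cv2.fitLine(q[:,:2].astype(np.float32),cv2.DIST_HUBER,0,.01,.01).ravel(); dd=(q[:,:2]-l[2:])@l[:2]
print(wood.sum(),l,np.degrees(np.arctan2(l[1],l[0])),l[2:]+l[:2]*dd.min(),l[2:]+l[:2]*dd.max(),q[:,2].mean())
hd=(W[...,2]>.064)&(W[...,2]<.072)&(W[...,0]>.48)&(W[...,0]<.6)&(W[...,1]>.12)&(W[...,1]<.22)
print(hd.sum(),W[hd].mean(0),W[hd].min(0),W[hd].max(0))
E
```

```text
t 1.85 p [0.4922 0.1676 0.1445] xyaw -173.28 z [-1.3e-03 -4.0e-04 -1.0e+00] F [-0.6 -0.1  0.1] T [0.03 0.05 0.03] w 0.0857 0.0 q [  5.7  23.2  86.6  -0.   70.2 -91. ]
[[-2.56051435e-04 -9.47567646e-01 -3.19555144e-01  8.18843038e-02]
 [ 9.99999463e-01 -5.63506275e-04  8.69674680e-04  3.47161132e-04]
 [-1.00414692e-03 -3.19554749e-01  9.47567282e-01 -1.47300533e-01]
 [ 0.00000000e+00  0.00000000e+00  0.00000000e+00  1.00000000e+00]]
8415 [0.9924522  0.12263201 0.43564612 0.16041963] 7.044028 [0.36726986 0.15197074] [0.519877   0.17082759] 0.04658266756299349
2944 [0.53461024 0.1725813  0.06705286] [0.51532711 0.15286072 0.06401506] [0.55559546 0.19248497 0.06949229]
```

View pics/w1.png

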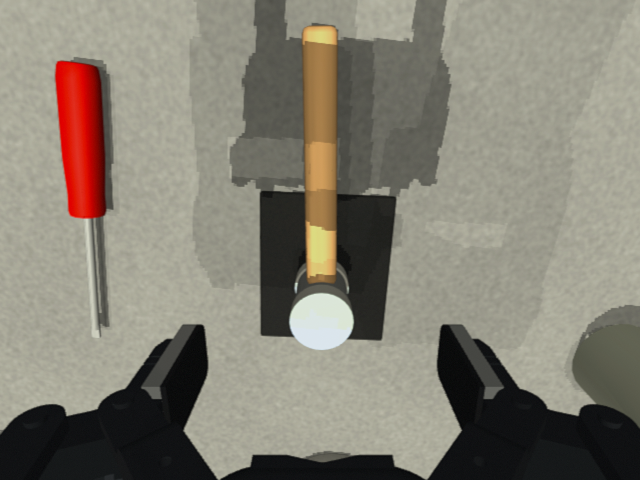

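The wrist view shows the handle along column 320 and the head at (321,321), centred between the fingers at (175) and (468). It is aligned, so I descend and grip.

send_rows --deltas '[[[0, -0.0015, 0.025, 0, 0, -0.005, 1], [0, 0, 0.025, 0, 0, 0, 1], [0, 0, 0.025, 0, 0, 0, 1], [0, 0, 0.018, 0, 0, 0, 1], [0, 0, 0.0095, 0, 0, 0, 1], [0, 0, 0, 0, 0, 0, 0], [0, 0, 0, 0, 0, 0, -0.5], [0, 0, 0, 0, 0, 0, -1], [0, 0, 0, 0, 0, 0, -1], [0, 0, 0, 0, 0, 0, -1], [0, 0, 0, 0, 0, 0, -1]]]' --squeeze 120

```text
time_s: 3.28
position: [0.4908, 0.1684, 0.0432]
tool_rot: [[-0.992, -0.126, 0.0], [-0.126, 0.992, 0.0], [-0.0, 0.0, -1.0]]
ft_force: [0.0, 0.3, -0.0]
grip_width: 0.0001
gripper_force: 0.0
```

```bash
python3 - <<'E'
from h import *
d,T,W=wristcam("w2")
d=optics.get_image("side"); cv2.imwrite("pics/s2.png",cv2.resize(d["image"][150:300,180:380],None,fx=4,fy=4)[:,:,::-1])
E
```

```text
t 3.275 p [0.4908 0.1684 0.0432] xyaw -172.77 z [ 1.e-04  0.e+00 -1.e+00] F [ 0.   0.3 -0. ] T [0.02 0.   0.02] w 0.0001 0.0 q [  5.8  30.9  93.8   0.   55.3 -91.4]
```

View pics/w2.png

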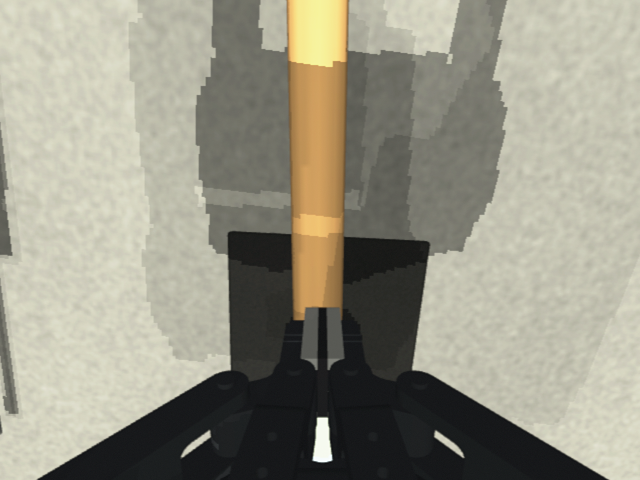

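View pics/s2.png

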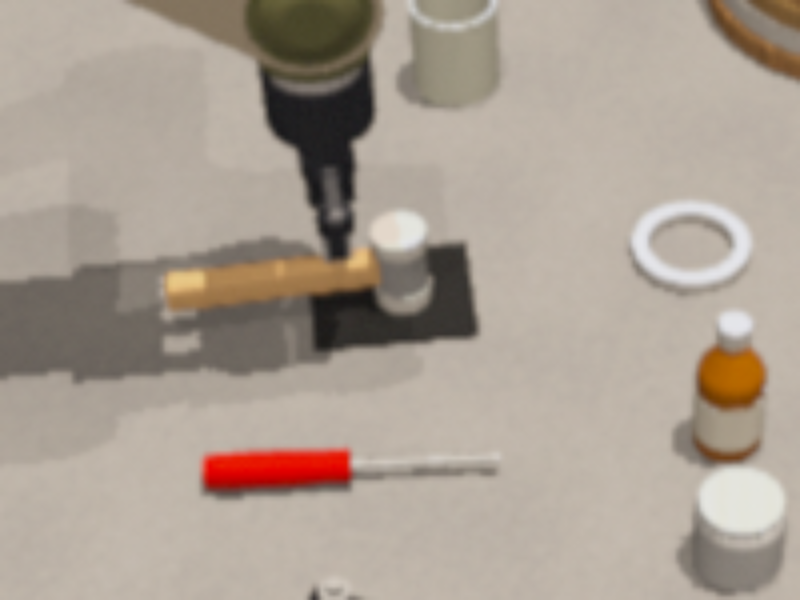

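The wrist view shows the pads shut at (322,335), apparently in front of (above) the handle. I measure the pad depth.

```bash
python3 - <<'E'
from h import *
d,T,W=wristcam("w3"); 
for v in range(290,475,12): print(v,[tuple((W[v,u]*1000).round(0).astype(int)) for u in (300,312,322,332)], (T[v,312]*1000).round(0), d["image"][v,312])
E
```

```text
t 3.375 p [0.4908 0.1684 0.0431] xyaw -172.77 z [-1.e-04 -0.e+00 -1.e+00] F [-0.4  0.2 -0.9] T [-0.02 -0.05 -0.02] w 0.0003 0.0 q [  5.8  30.9  93.8  -0.   55.3 -91.4]
290 [(np.int64(476), np.int64(158), np.int64(47)), (np.int64(475), np.int64(163), np.int64(48)), (np.int64(475), np.int64(167), np.int64(47)), (np.int64(475), np.int64(171), np.int64(47))] [16. -3. -5.] [206 156  94]
302 [(np.int64(481), np.int64(159), np.int64(47)), (np.int64(481), np.int64(164), np.int64(47)), (np.int64(480), np.int64(167), np.int64(48)), (np.int64(480), np.int64(171), np.int64(47))] [10. -3. -4.] [204 155  92]
314 [(np.int64(487), np.int64(160), np.int64(46)), (np.int64(480), np.int64(164), np.int64(59)), (np.int64(480), np.int64(167), np.int64(57)), (np.int64(480), np.int64(171), np.int64(57))] [ 11.  -3. -16.] [91 91 86]
326 [(np.int64(485), np.int64(160), np.int64(59)), (np.int64(481), np.int64(164), np.int64(66)), (np.int64(480), np.int64(167), np.int64(65)), (np.int64(480), np.int64(171), np.int64(65))] [ 11.  -3. -23.] [89 90 85]
338 [(np.int64(485), np.int64(160), np.int64(68)), (np.int64(480
[... 1859 characters left out ...]
int64(97))] [ -8.  -3. -53.] [22 24 26]
446 [(np.int64(477), np.int64(162), np.int64(123)), (np.int64(498), np.int64(167), np.int64(101)), (np.int64(532), np.int64(174), np.int64(67)), (np.int64(498), np.int64(172), np.int64(101))] [ -7.  -2. -58.] [17 17 20]
458 [(np.int64(479), np.int64(163), np.int64(124)), (np.int64(501), np.int64(167), np.int64(103)), (np.int64(538), np.int64(175), np.int64(67)), (np.int64(502), np.int64(173), np.int64(101))] [-10.  -2. -60.] [88 95 96]
470 [(np.int64(481), np.int64(163), np.int64(125)), (np.int64(480), np.int64(165), np.int64(125)), (np.int64(480), np.int64(167), np.int64(126)), (np.int64(479), np.int64(169), np.int64(126))] [ 11.  -2. -82.] [20 19 23]
```

send_rows --deltas '[[[0, 0, -0.02, 0, 0, 0, -1], [0, 0, -0.02, 0, 0, 0, -1], [0, 0, 0, 0, 0, 0, -1]]]'

```text
time_s: 3.8
position: [0.4915, 0.1685, 0.0841]
tool_rot: [[-0.992, -0.126, 0.003], [-0.126, 0.992, 0.0], [-0.003, -0.0, -1.0]]
ft_force: [0.6, -1.0, -1.0]
grip_width: -0.0001
gripper_force: 0.0
```

```bash
python3 - <<'E'
from h import *
d,T,W=wristcam("w4"); 
m=(abs(T[...,0])<.03)&(abs(T[...,1])<.012)&(T[...,2]<.03)&(d["range_z"]>0)&(T[...,2]>-.08)&(W[...,2]>.052)
for u in (308,312,330,336):
    print(u,[tuple((T[v,u]*1000).round(0).astype(int).tolist()) for v in range(260,380,6)])
E
```

```text
t 3.8 p [0.4915 0.1685 0.0841] xyaw -172.77 z [ 2.7e-03  3.0e-04 -1.0e+00] F [ 0.6 -1.  -1. ] T [ 0.03 -0.04  0.02] w -0.0001 0.0 q [  5.9  27.5  91.4  -0.   61.  -91.4]
308 [(12, -6, 38), (10, -6, 37), (6, -6, 38), (3, -6, 37), (0, -6, 36), (-4, -7, 38), (-6, -7, 37), (-10, -7, 38), (11, -5, -10), (11, -5, -14), (11, -5, -19), (10, -4, -22), (11, -4, -28), (11, -4, -31), (11, -4, -34), (10, -4, -37), (11, -4, -41), (11, -4, -45), (12, -4, -49), (12, -4, -51)]
312 [(13, -4, 37), (10, -4, 36), (6, -4, 37), (4, -4, 36), (0, -4, 36), (-3, -5, 37), (-6, -5, 36), (-10, -5, 38), (11, -3, -10), (10, -3, -14), (11, -3, -19), (10, -3, -22), (11, -3, -28), (10, -3, -30), (11, -3, -35), (11, -3, -38), (11, -3, -42), (9, -3, -42), (13, -2, -50), (12, -2, -52)]
330 [(12, 4, 38), (10, 4, 37), (7, 4, 36), (3, 4, 38), (0, 4, 37), (-3, 4, 36), (-6, 4, 36), (-10, 5, 37), (10, 3, -9), (11, 3, -14), (11, 3, -19), (10, 3, -22), (11, 3, -28), (10, 3, -30), (10, 3, -34), (10, 3, -37), (11, 3, -41), (9, 3, -42), (11, 3, -48), (12, 3, -52)]
336 [(82, 0, -147), (9, 7, 38), (5, 7, 39), (3, 7, 38), (0, 7, 38), (-4, 8, 39), (-7, 8, 39), (-10, 8, 38), (11, 6, -9), (11, 6, -15), (10, 5, -18), (11, 5, -23), (11, 5, -27), (11, 5, -32), (11, 5, -34), (10, 5, -37), (10, 5, -41), (12, 4, -46), (12, 4, -49), (12, 4, -51)]
```

The fingertips sit at tool z ≈ -7 mm, about 32 mm short of the stated geometry. I use a grasp point at tool z = -26 mm and go lower.

send_rows --deltas '[[[0, -0.001, 0, 0, 0, 0, 1], [0, 0, 0, 0, 0, 0, 1], [0, 0, 0, 0, 0, 0, 1], [0, 0, 0.025, 0, 0, 0, 1], [0, 0, 0.025, 0, 0, 0, 1], [0, 0, 0.016, 0, 0, 0, 1], [0, 0, 0.008, 0, 0, 0, 1], [0, 0, 0, 0, 0, 0, 1]]]' --squeeze 120

```text
time_s: 4.85
position: [0.4909, 0.1674, 0.0089]
tool_rot: [[-0.992, -0.126, -0.001], [-0.126, 0.992, -0.0], [0.001, -0.0, -1.0]]
ft_force: [-0.3, 0.5, 0.1]
grip_width: 0.0849
gripper_force: 0.0
```

send_rows --deltas '[[[0, 0, 0, 0, 0, 0, 0], [0, 0, 0, 0, 0, 0, -0.6], [0, 0, 0, 0, 0, 0, -1], [0, 0, 0, 0, 0, 0, -1], [0, 0, 0, 0, 0, 0, -1]]]'

```text
time_s: 5.48
position: [0.4911, 0.1674, 0.0096]
tool_rot: [[-0.992, -0.126, 0.001], [-0.126, 0.992, -0.0], [-0.001, -0.0, -1.0]]
ft_force: [-1.8, -1.2, 5.9]
grip_width: 0.0182
gripper_force: 116.8
```

The mallet is gripped (18 mm wide, 117 N). I lift it and compute the hover pose.

send_rows --deltas '[[[0, 0, -0.01, 0, 0, 0, -1], [0, 0, -0.03, 0, 0, 0, -1], [0, 0, -0.04, 0, 0, 0, -1], [0, 0, -0.04, 0, 0, 0, -1], [0, 0, -0.04, 0, 0, 0, -1], [0, 0, 0, 0, 0, 0.1735, -1], [0, 0, 0, 0, 0, 0.1735, -1], [0, 0, 0, 0, 0, 0.1735, -1], [0, 0, 0, 0, 0, 0, -1]]]'

```text
time_s: 6.6
position: [0.4905, 0.1674, 0.1691]
tool_rot: [[-0.924, 0.383, -0.001], [0.383, 0.924, 0.0], [0.001, -0.0, -1.0]]
ft_force: [0.9, 0.6, -3.3]
grip_width: 0.0188
gripper_force: 117.1
```

```bash
cat >> h.py <<'E'
O=np.array([.5440,-.2130,0]); YAW=np.radians(-22.6); A=np.radians(25)
Rp=np.array([[np.cos(YAW),-np.sin(YAW),0],[np.sin(YAW),np.cos(YAW),0],[0,0,1]])
n=Rp@[-np.sin(A),0,np.cos(A)]; e=Rp@[np.cos(A),0,np.sin(A)]; yp=Rp@[0,1,0]
BT=O+Rp@[-.008,0,.085]-.0025*e-.0007*yp
RT=np.c_[-e,yp,-n]; FACE=np.array([-.045,0,.0056])
def go(s_):
    s,p,R=state(); t=BT+s_*n-RT@FACE
    print("target",t.round(4),"tool delta",(R.T@(t-p)).round(4),"rotvec",cv2.Rodrigues(R.T@RT)[0].ravel().round(4))
    f=p+R@FACE-BT; print("face s,e,y mm",(1000*np.array([f@n,f@e,f@yp])).round(2),"Fn",round(float(np.array(s["ft_force"])@n),1),"sq deg",np.degrees(np.arccos(-R[:,2]@n)).round(2))
E
python3 -c "
from h import *
go(.06)"
```

```text
t 6.6 p [0.4905 0.1674 0.1691] xyaw 157.5 z [-9.e-04  0.e+00 -1.e+00] F [ 0.9  0.6 -3.3] T [ 0.05  0.15 -0.04] w 0.0188 117.11393237113953 q [  5.7  21.5  84.8   0.   73.7 -61.8]
target [ 0.471  -0.1834  0.1244] tool delta [-0.1163 -0.3315  0.0447] rotvec [ 1.000e-04 -4.372e-01  1.700e-03]
face s,e,y mm [131.37 -93.55 331.41] Fn -3.3 sq deg 25.05
```

send_rows --deltas '[[[-0.008, -0.0315, 0, 0, 0, 0, -1], [-0.018, -0.05, 0, 0, 0, 0, -1], [-0.018, -0.05, 0, 0, 0, 0, -1], [-0.018, -0.05, 0, 0, 0, 0, -1], [-0.018, -0.05, 0, 0, 0, 0, -1], [-0.018, -0.05, 0, 0, 0, 0, -1], [-0.018, -0.05, 0, 0, 0, 0, -1], [0, 0, 0, 0, -0.1457, 0, -1], [0, 0, 0, 0, -0.1457, 0, -1], [0, 0, 0, 0, -0.1457, 0, -1], [0, 0, 0, 0, 0, 0, -1]]]'

```text
time_s: 7.98
position: [0.4689, -0.1821, 0.1685]
tool_rot: [[-0.839, 0.382, 0.388], [0.346, 0.924, -0.161], [-0.42, -0.0, -0.907]]
ft_force: [0.3, -0.5, -2.6]
grip_width: 0.0183
gripper_force: 118.1
```

```bash
python3 -c "
from h import *
go(.06)"
```

```text
t 7.975 p [ 0.4689 -0.1821  0.1685] xyaw 157.57 z [ 0.3881 -0.1608 -0.9075] F [ 0.3 -0.5 -2.6] T [ 0.24  0.43 -0.02] w 0.0183 118.11286568641663 q [ -38.3   11.5  105.1   10.3   39.9 -112.4]
target [ 0.471  -0.1834  0.1244] tool delta [ 0.0163 -0.0004  0.041 ] rotvec [ 0.0007 -0.0028  0.0026]
face s,e,y mm [100.87  16.38   0.49] Fn -2.5 sq deg 0.17
```

send_rows --deltas '[[[0.0055, 0, 0.02, 0, 0, 0, -1], [0.0055, 0, 0.02, 0, 0, 0, -1], [0.0055, 0, 0.018, 0, 0, 0, -1], [0, 0, 0.008, 0, 0, 0, -1], [0, 0, 0, 0, 0, 0, -1]]]'

```text
time_s: 8.6
position: [0.4833, -0.1885, 0.1023]
tool_rot: [[-0.837, 0.383, 0.39], [0.347, 0.924, -0.162], [-0.422, -0.0, -0.906]]
ft_force: [0.4, 0.2, -2.8]
grip_width: 0.0181
gripper_force: 118.2
```

```bash
python3 - <<'E'
from h import *
go(.03)
a=optics.get_image("side"); b=optics.get_image("scene")
for d in (a,b):
    c=Cam(d); P=c.cloud(); Q=P-BT; s=Q@n; x=Q@e; y=Q@yp
    m=(abs(x)<.03)&(abs(y)<.03)&(s>.008)&(s<.11)
    for lo in range(8,106,6):
        k=m&(s>lo/1e3)&(s<(lo+6)/1e3)
        if k.sum(): print(lo,k.sum(),"x %.1f..%.1f y %.1f..%.1f"%tuple(1e3*v for v in (x[k].min(),x[k].max(),y[k].min(),y[k].max())))
cv2.imwrite("pics/c.png",np.hstack([cv2.resize(a["image"][240:340,220:320],(400,400),interpolation=2),cv2.resize(b["image"][190:290,170:270],(400,400),interpolation=2)])[:,:,::-1])
E
```

```text
t 8.6 p [ 0.4833 -0.1885  0.1023] xyaw 157.48 z [ 0.3902 -0.1619 -0.9064] F [ 0.4  0.2 -2.8] T [ 0.21  0.45 -0.01] w 0.0181 118.20140719413757 q [ -37.7   19.2  108.7   13.4   28.6 -115.6]
target [ 0.4827 -0.1882  0.0972] tool delta [ 0.0028 -0.      0.0044] rotvec [ 0.0005 -0.0002  0.0013]
face s,e,y mm [34.37  2.79  0.08] Fn -2.7 sq deg 0.03
8 33 x -13.5..16.6 y -12.3..12.3
14 9 x -2.3..3.0 y -6.1..1.7
32 27 x -9.4..22.5 y -19.1..9.4
38 34 x -3.9..25.0 y -23.1..14.3
44 48 x -8.2..23.8 y -22.4..16.8
50 43 x -29.4..22.7 y -20.1..13.0
56 43 x -29.3..21.9 y -18.8..10.4
62 47 x -29.8..22.9 y -18.2..12.4
68 45 x -28.8..23.0 y -19.7..11.4
74 46 x -29.4..23.4 y -18.7..13.3
80 39 x -29.8..22.3 y -19.0..11.2
86 51 x -30.0..24.5 y -20.7..24.2
92 128 x -29.8..25.4 y -23.6..29.6
98 89 x -29.8..24.0 y -25.4..29.9
104 8 x -29.8..-25.7 y -21.5..18.8
8 43 x -15.4..14.2 y -10.9..14.9
14 13 x -5.3..4.2 y -4.7..5.1
20 7 x -4.3..4.9 y -3.7..3.4
32 19 x 7.2..22.6 y -19.4..17.7
38 42 x 6.5..26.2 y -18.9..18.8
44 51 x 2.7..25.8 y -20.1..19.6
50 39 x 2.7..24.6 y -16.3..18.2
56 38 x 1.3..23.3 y -17.7..17.7
62 41 x 3.5..22.2 y -17.9..18.3
68 42 x 7.9..26.0 y -17.6..17.2
74 39 x 4.7..23.5 y -18.0..18.3
80 44 x 7.8..24.2 y -17.2..17.2
86 40 x -29.8..27.1 y -18.6..21.3
92 50 x -29.5..24.9 y -21.5..19.5
98 103 x -29.6..24.3 y -29.9..29.9
104 16 x -29.3..-26.1 y -19.8..22.3
```

View pics/c.png

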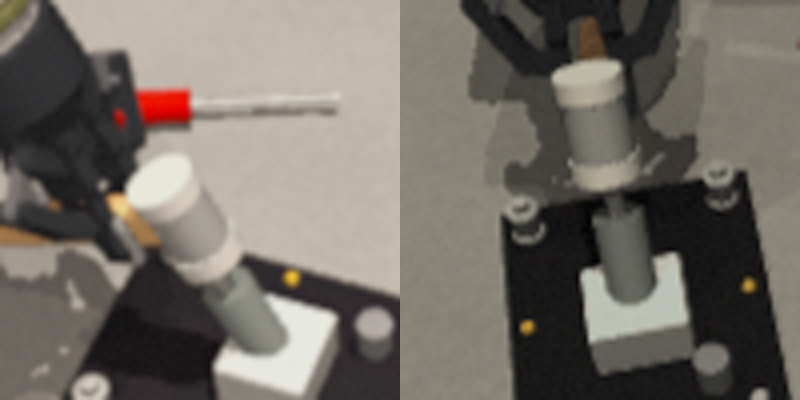

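The crops show the mallet face square to the boss and just above the pin, offset about 3 mm towards the handle's far side. I correct 2.8 mm and start light taps.

send_rows --deltas '[[[0.0028, 0, 0, 0, 0, 0, -1], [0, 0, 0.003, 0, 0, 0, -1], [0, 0, 0, 0, 0, 0, -1], [0, 0, 0.006, 0, 0, 0, -1], [0, 0, 0.006, 0, 0, 0, -1]]]'

```text
time_s: 9.32
position: [0.4863, -0.1897, 0.0872]
tool_rot: [[-0.837, 0.384, 0.391], [0.348, 0.923, -0.163], [-0.423, 0.0, -0.906]]
ft_force: [-8.4, 3.0, 9.4]
grip_width: 0.0181
gripper_force: 120.4
```

```bash
python3 -c "
from h import *
go(.025)"
```

```text
t 9.325 p [ 0.4863 -0.1897  0.0872] xyaw 157.41 z [ 0.3907 -0.1626 -0.906 ] F [-8.4  3.   9.4] T [ 0.08  0.53 -0.15] w 0.0181 120.36912560462952 q [ -37.6   21.   109.3   14.4   26.1 -116.7]
target [ 0.4847 -0.1891  0.0927] tool delta [-0.0007 -0.     -0.0056] rotvec [0.0001 0.0006 0.0002]
face s,e,y mm [19.4  -0.73  0.03] Fn 12.3 sq deg 0.04
```

send_rows --deltas '[[[0, 0, -0.008, 0, 0, 0, -1], [0, 0, 0, 0, 0, 0, -1], [0, 0, 0.005, 0, 0, 0, -1], [0, 0, 0.005, 0, 0, 0, -1]]]'

```text
time_s: 9.82
position: [0.4869, -0.19, 0.0856]
tool_rot: [[-0.836, 0.384, 0.391], [0.348, 0.923, -0.163], [-0.423, -0.0, -0.906]]
ft_force: [-9.6, 2.7, 9.1]
grip_width: 0.0183
gripper_force: 120.1
```

send_rows --deltas '[[[0, 0, -0.03, 0, 0, 0, -1], [0, 0, -0.03, 0, 0, 0, -1], [-0.03, 0, -0.02, 0, 0, 0, -1], [0, 0, 0, 0, 0, 0, -1]]]'

```text
time_s: 10.32
position: [0.4822, -0.1884, 0.1726]
tool_rot: [[-0.835, 0.384, 0.394], [0.346, 0.923, -0.165], [-0.428, -0.001, -0.904]]
ft_force: [-0.1, 0.1, -4.0]
grip_width: 0.0186
gripper_force: 118.5
```

```bash
python3 - <<'E'
from h import *
go(.03)
for nm in ["side","scene"]*3:
    c=Cam(optics.get_image(nm)); P=c.cloud(); Q=P-BT; s=Q@n*1e3; x=Q@e*1e3; y=Q@yp*1e3; r=np.hypot(x,y)
    m=(s>2)&(s<30)
    pin=m&(r<3.5); rim=m&(r>7)&(r<13)&(s>4)&(s<12)
    print(nm,"pin",pin.sum(),np.sort(s[pin])[::-1][:8].round(1),"rim",rim.sum(),np.median(s[rim]).round(2),s[rim].std().round(2))
E
```

```text
t 10.325 p [ 0.4822 -0.1884  0.1726] xyaw 157.46 z [ 0.3945 -0.1653 -0.9039] F [-0.1  0.1 -4. ] T [ 0.2   0.51 -0.01] w 0.0186 118.5190200805664 q [ -37.8   12.4  103.1    9.9   40.3 -111.4]
target [ 0.4827 -0.1882  0.0972] tool delta [0.0319 0.0004 0.0683] rotvec [-0.001   0.0056  0.001 ]
face s,e,y mm [98.76 31.52 -0.26] Fn -3.6 sq deg 0.33
side pin 11 [18.5 18.2 17.1 16.5 15.5 13.6 11.6  9.6] rim 36 7.27 1.59
scene pin 10 [19.6 18.2 17.  16.5 15.9 14.9 14.3 14. ] rim 25 7.89 1.11
side pin 14 [19.2 18.4 17.3 17.3 16.  16.  15.3 13.2] rim 41 8.22 1.73
scene pin 10 [19.  18.8 18.1 17.5 15.5 14.7 14.2 10.9] rim 33 8.09 1.19
side pin 11 [20.3 18.5 17.3 15.5 15.4 14.4 14.  10.5] rim 40 7.67 1.47
scene pin 10 [19.1 18.8 18.2 17.9 15.2 15.  12.6 12.3] rim 31 8.6 1.47
```

send_rows --deltas '[[[0.012, 0, 0.023, 0, 0.0056, 0, -1], [0.01, 0, 0.025, 0, 0, 0, -1], [0.01, 0, 0.018, 0, 0, 0, -1], [0, 0, 0.0065, 0, 0, 0, -1], [0, 0, 0, 0, 0, 0, -1], [0, 0, 0, 0, 0, 0, -1], [0, 0, 0.005, 0, 0, 0, -1], [0, 0, 0.005, 0, 0, 0, -1]]]'

```text
time_s: 11.62
position: [0.4861, -0.1897, 0.083]
tool_rot: [[-0.838, 0.384, 0.387], [0.349, 0.923, -0.161], [-0.419, -0.0, -0.908]]
ft_force: [-9.3, 2.9, 9.6]
grip_width: 0.0183
gripper_force: 120.4
```

```bash
python3 -c "
from h import *
go(.025)"
```

```text
t 11.625 p [ 0.4861 -0.1897  0.083 ] xyaw 157.42 z [ 0.387  -0.1614 -0.9079] F [-9.3  2.9  9.6] T [ 0.08  0.39 -0.01] w 0.0183 120.39650201797485 q [ -37.6   21.5  109.5   14.4   25.7 -116.7]
target [ 0.4847 -0.1891  0.0927] tool delta [-0.0027  0.     -0.0094] rotvec [-0.0002 -0.0037  0.0003]
face s,e,y mm [ 1.545e+01 -2.710e+00 -1.000e-02] Fn 12.8 sq deg 0.21
```

send_rows --deltas '[[[0, 0, -0.02, 0, 0, 0, -1], [-0.01, 0, -0.035, 0, -0.0037, 0, -1], [-0.015, 0, -0.03, 0, 0, 0, -1], [0, 0, 0, 0, 0, 0, -1]]]'

```text
time_s: 12.12
position: [0.4749, -0.1852, 0.1724]
tool_rot: [[-0.835, 0.384, 0.393], [0.347, 0.923, -0.165], [-0.426, -0.001, -0.905]]
ft_force: [0.8, 0.3, -3.9]
grip_width: 0.0185
gripper_force: 118.6
```

```bash
python3 - <<'E'
from h import *
go(.03)
s_,p,R=state()
for nm in ["side","scene"]*3:
    c=Cam(optics.get_image(nm)); P=c.cloud(); Q=P-BT; s=Q@n*1e3; x=Q@e*1e3; y=Q@yp*1e3; r=np.hypot(x,y)
    m=(s>2)&(s<30)
    pin=m&(r<3.5); rim=m&(r>7)&(r<13)&(s>4)&(s<12)
    print(nm,"pin",pin.sum(),np.sort(s[pin])[::-1][:8].round(1),"rim",np.median(s[rim]).round(2))
    L=(P-p)@R*1e3; h=(L[...,2]<-52)&(L[...,2]>-66)&(np.hypot(L[...,0]+45,L[...,1])<17); q=L[h]
    cf=np.linalg.lstsq(np.c_[q[:,:2],np.ones(len(q))],q[:,2],rcond=None)[0]
    print(" top",h.sum(),q.mean(0).round(1),"slopes deg",np.degrees(cf[:2]).round(1))
E
```

```text
t 12.125 p [ 0.4749 -0.1852  0.1724] xyaw 157.45 z [ 0.3931 -0.1649 -0.9046] F [ 0.8  0.3 -3.9] T [0.22 0.47 0.01] w 0.0185 118.56610178947449 q [ -38.1   11.7  104.1   10.1   40.2 -111.8]
target [ 0.4827 -0.1882  0.0972] tool delta [0.0245 0.0003 0.0716] rotvec [-0.0012  0.004   0.0008]
face s,e,y mm [101.84  24.22  -0.19] Fn -3.8 sq deg 0.24
t 12.125 p [ 0.4749 -0.1852  0.1724] xyaw 157.45 z [ 0.3931 -0.1649 -0.9046] F [ 0.8  0.3 -3.9] T [0.22 0.47 0.01] w 0.0185 118.56610178947449 q [ -38.1   11.7  104.1   10.1   40.2 -111.8]
side pin 9 [17.4 17.2 15.2 11.6 11.1  9.9  8.9  8.2] rim 7.85
 top 107 [-44.8  -0.3 -58.1] slopes deg [0.9 0.9]
scene pin 9 [17.9 17.6 16.8 14.7 13.4 12.7 12.7 12.2] rim 8.5
 top 61 [-47.    0.1 -57.3] slopes deg [-2.9  1.2]
side pin 8 [15.9 14.6 14.2 14.  13.7 11.   7.5  6.4] rim 7.54
 top 109 [-45.5  -0.5 -55.8] slopes deg [-1.2  0.4]
scene pin 9 [17.6 17.6 16.8 14.9 14.3 13.4 12.4  9.7] rim 7.95
 top 64 [-47.7  -0.4 -55.9] slopes deg [-3.7 -0.3]
side pin 9 [16.1 14.7 13.3 13.2 12.2 11.9 11.7 10.1] rim 7.01
 top 107 [-45.2  -0.1 -55.2] slopes deg [ 0.8 -0.4]
scene pin 10 [17.7 17.6 16.5 16.1 14.5 13.7 12.2 11.5] rim 8.57
 top 68 [-47.7  -0.  -55.8] slopes deg [-3.4  0.2]
```

send_rows --deltas '[[[0.0085, 0, 0.025, 0, 0.004, 0, -1], [0.008, 0, 0.025, 0, 0, 0, -1], [0.008, 0, 0.0216, 0, 0, 0, -1], [0, 0, 0, 0, 0, 0, -1], [0, 0, 0, 0, 0, 0, -1], [0, 0, 0.0095, 0, 0, 0, -1], [0, 0, 0.0095, 0, 0, 0, -1]]]'

```text
time_s: 13.3
position: [0.4889, -0.1909, 0.0783]
tool_rot: [[-0.838, 0.384, 0.387], [0.348, 0.923, -0.162], [-0.42, -0.001, -0.908]]
ft_force: [-8.1, 3.6, 10.3]
grip_width: 0.0185
gripper_force: 120.6
```

```bash
python3 -c "
from h import *
go(.025)"
```

```text
t 13.3 p [ 0.4889 -0.1909  0.0783] xyaw 157.42 z [ 0.3874 -0.1618 -0.9076] F [-8.1  3.6 10.3] T [ 0.15  0.61 -0.09] w 0.0185 120.59471368789673 q [ -37.4   22.3  109.3   14.7   25.  -116.9]
target [ 0.4847 -0.1891  0.0927] tool delta [-0.0018  0.0001 -0.015 ] rotvec [-0.0005 -0.0031  0.0004]
face s,e,y mm [ 9.86 -1.91 -0.05] Fn 13.1 sq deg 0.18
```

send_rows --deltas '[[[-0.0018, 0, -0.01, 0, -0.0031, 0, -1], [0, 0, 0, 0, 0, 0, -1], [0, 0, 0.0055, 0, 0, 0, -1], [0, 0, 0.006, 0, 0, 0, -1]]]'

```text
time_s: 13.8
position: [0.4906, -0.1915, 0.0769]
tool_rot: [[-0.838, 0.384, 0.388], [0.348, 0.923, -0.162], [-0.421, -0.0, -0.907]]
ft_force: [-9.3, 1.9, 9.9]
grip_width: 0.0185
gripper_force: 120.7
```

```bash
python3 -c "
from h import *
go(.025)"
```

```text
t 13.8 p [ 0.4906 -0.1915  0.0769] xyaw 157.41 z [ 0.3884 -0.1616 -0.9072] F [-9.3  1.9  9.9] T [ 0.02  0.28 -0.05] w 0.0185 120.67669630050659 q [ -37.4   22.5  109.2   14.8   24.8 -117. ]
target [ 0.4847 -0.1891  0.0927] tool delta [-0.0008 -0.     -0.017 ] rotvec [ 0.0001 -0.0021  0.0002]
face s,e,y mm [ 7.93 -0.86  0.05] Fn 12.9 sq deg 0.12
```

send_rows --deltas '[[[0, 0, -0.01, 0, -0.002, 0, -1], [0, 0, 0, 0, 0, 0, -1], [0, 0, 0.0055, 0, 0, 0, -1], [0, 0, 0.0055, 0, 0, 0, -1]]]'

```text
time_s: 14.3
position: [0.4909, -0.1916, 0.0759]
tool_rot: [[-0.837, 0.384, 0.39], [0.348, 0.923, -0.162], [-0.422, 0.0, -0.907]]
ft_force: [-31.2, 10.5, 33.5]
grip_width: 0.0185
gripper_force: 125.6
```

```bash
python3 -c "
from h import *
go(.025)"
```

```text
t 14.3 p [ 0.4909 -0.1916  0.0759] xyaw 157.41 z [ 0.3898 -0.162  -0.9065] F [-31.2  10.5  33.5] T [ 0.21  1.39 -0.25] w 0.0185 125.61997890472412 q [ -37.4   22.7  109.3   15.1   24.5 -117.2]
target [ 0.4847 -0.1891  0.0927] tool delta [-0.001  -0.0001 -0.018 ] rotvec [ 0.0002 -0.0006  0.0002]
face s,e,y mm [ 6.97 -1.02  0.09] Fn 44.3 sq deg 0.03
```

Force jumped to about 47 N at s = 7 mm, so the pin appears to be at its stop. I lift clear and inspect.

send_rows --deltas '[[[0, 0, -0.02, 0, 0, 0, -1], [-0.01, 0, -0.035, 0, 0, 0, -1], [-0.02, 0, -0.04, 0, 0, 0, -1], [-0.02, 0, -0.04, 0, 0, 0, -1], [0, 0, 0, 0, 0, 0, -1]]]'

```text
time_s: 14.92
position: [0.4814, -0.188, 0.2226]
tool_rot: [[-0.835, 0.384, 0.395], [0.346, 0.923, -0.166], [-0.428, -0.002, -0.904]]
ft_force: [-0.0, -0.6, -4.7]
grip_width: 0.0186
gripper_force: 118.8
```

```bash
python3 - <<'E'
from h import *
go(.03)
s_,p,R=state(); tiles=[]
for nm in ["side","scene"]*4:
    d=optics.get_image(nm); c=Cam(d); P=c.cloud(); Q=P-BT; s=Q@n*1e3; x=Q@e*1e3; y=Q@yp*1e3; r=np.hypot(x,y)
    pin=(s>2)&(s<30)&(r<5); rim=(r>7)&(r<13)&(s>4)&(s<12)
    L=(P-p)@R*1e3; h=(L[...,2]<-52)&(L[...,2]>-66)&(np.hypot(L[...,0]+45,L[...,1])<17); q=L[h]
    cf=np.linalg.lstsq(np.c_[q[:,:2],np.ones(len(q))],q[:,2],rcond=None)[0]
    print(nm,"pin",pin.sum(),np.median(s[pin]).round(2),np.sort(s[pin])[::-1][:5].round(1),"rim",np.median(s[rim]).round(2),"top",q.mean(0).round(1),"slopes",np.degrees(cf[:2]).round(1))
    if len(tiles)<2:
        u,v=c.proj(BT+.008*n)[0].astype(int); tiles.append(cv2.resize(d["image"][v-30:v+30,u-30:u+30],(400,400),interpolation=2))
cv2.imwrite("pics/d.png",np.hstack(tiles)[:,:,::-1])
E
```

```text
t 14.925 p [ 0.4814 -0.188   0.2226] xyaw 157.46 z [ 0.3949 -0.1658 -0.9036] F [-0.  -0.6 -4.7] T [ 0.24  0.53 -0.07] w 0.0186 118.79592061042786 q [ -37.8    8.7   98.2    8.5   48.8 -109.5]
target [ 0.4827 -0.1882  0.0972] tool delta [0.0525 0.0004 0.1138] rotvec [-0.0013  0.0063  0.0009]
face s,e,y mm [144.45  51.82  -0.22] Fn -4.3 sq deg 0.37
t 14.925 p [ 0.4814 -0.188   0.2226] xyaw 157.46 z [ 0.3949 -0.1658 -0.9036] F [-0.  -0.6 -4.7] T [ 0.24  0.53 -0.07] w 0.0186 118.79592061042786 q [ -37.8    8.7   98.2    8.5   48.8 -109.5]
side pin 10 7.75 [9.4 9.  8.8 8.4 8.2] rim 7.66 top [-45.4  -0.3 -58.1] slopes [-1.6  0.2]
scene pin 4 9.34 [10.   9.5  9.2  9. ] rim 8.48 top [-46.4  -0.8 -56.5] slopes [-4.  -1.1]
side pin 8 8.56 [9.2 9.  8.7 8.6 8.6] rim 7.42 top [-45.6   0.3 -55.2] slopes [-0.9 -0.1]
scene pin 6 8.11 [10.3  8.4  8.4  7.9  7.9] rim 8.48 top [-48.6   0.6 -54.9] slopes [-3.7  0.4]
side pin 9 6.96 [9.6 8.  7.6 7.1 7. ] rim 8.05 top [-45.6  -0.3 -54.2] slopes [-0.7 -0.5]
scene pin 6 8.68 [9.8 9.7 8.8 8.5 7.9] rim 8.16 top [-47.9   0.4 -54.8] slopes [-3.5  0.9]
side pin 10 8.28 [9.2 8.9 8.8 8.5 8.3] rim 7.23 top [-45.6  -0.7 -54.6] slopes [-0.4  0. ]
scene pin 6 8.2 [9.6 9.3 8.2 8.2 8.1] rim 8.43 top [-46.7  -0.  -55.3] slopes [-3.3  0.4]
```

View pics/d.png

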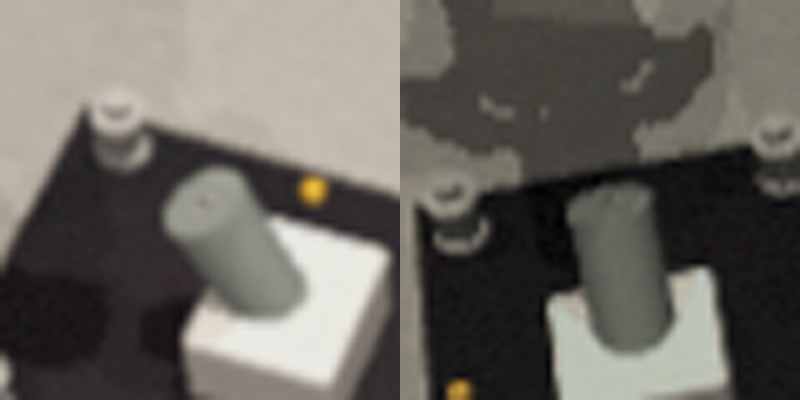

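The crops show the pin end level with the boss face, with only the pin's hole visible at about (205,202) on the left. I take a closer wrist-camera range check beside the handle.

send_rows --deltas '[[[-0.011, -0.013, 0.02, 0, 0.0063, 0, -1], [-0.011, -0.013, 0.025, 0, 0, 0, -1], [-0.011, -0.014, 0.025, 0, 0, 0, -1], [0, 0, 0, 0, 0, 0, -1], [0, 0, 0, 0, 0, 0, -1]]]'

```text
time_s: 15.95
position: [0.5193, -0.2465, 0.1699]
tool_rot: [[-0.839, 0.384, 0.385], [0.349, 0.923, -0.16], [-0.416, 0.0, -0.909]]
ft_force: [0.3, -0.1, -3.8]
grip_width: 0.0184
gripper_force: 118.2
```

```bash
python3 - <<'E'
from h import *
acc=[]
for i in range(6):
    d,T,W=wristcam("w5"); Q=W-BT; acc.append(np.stack([Q@n,Q@e,Q@yp],-1)*1e3)
A_=np.median(acc,0); s,x,y=A_[...,0],A_[...,1],A_[...,2]
m=(abs(s-8)<6)&(np.hypot(x,y)<22)
print(m.sum()); top=m&(s>4)
# centre by boundary of disc
ys,xs=np.nonzero(top); 
cx,cy=(x[top].min()+x[top].max())/2,(y[top].min()+y[top].max())/2; print("centre",cx,cy, x[top].min(),x[top].max(),y[top].min(),y[top].max())
r=np.hypot(x-cx,y-cy); ring=m&(r>7)&(r<13)
cf=np.linalg.lstsq(np.c_[x[ring],y[ring],np.ones(ring.sum())],s[ring],rcond=None)[0]; res=s-cf[0]*x-cf[1]*y-cf[2]
print("plane",cf.round(3),"slope deg",np.degrees(cf[:2]).round(2))
for a in range(0,15): k=m&(r>=a)&(r<a+1); print(a,k.sum(),res[k].mean().round(2),end="; ")
v,u=np.nonzero(top); v0,u0=int(v.mean()),int(u.mean()); print(u0,v0)
im=d["image"][max(v0-75,0):v0+75,max(u0-75,0):u0+75]; cv2.imwrite("pics/e.png",cv2.resize(im,(600,600),interpolation=2)[:,:,::-1])
E
```

```text
t 15.95 p [ 0.5193 -0.2465  0.1699] xyaw 157.41 z [ 0.3845 -0.1597 -0.9092] F [ 0.3 -0.1 -3.8] T [0.22 0.51 0.03] w 0.0184 118.20603847503662 q [ -40.7   18.1   94.7   10.7   44.1 -114.3]
t 16.0 p [ 0.5194 -0.2464  0.1703] xyaw 157.43 z [ 0.3851 -0.1601 -0.9089] F [ 0.   0.2 -2.9] T [0.24 0.48 0.04] w 0.0182 118.20665001869202 q [ -40.7   18.1   94.7   10.7   44.1 -114.3]
t 16.05 p [ 0.5194 -0.2464  0.1705] xyaw 157.44 z [ 0.3854 -0.1603 -0.9087] F [ 0.2  0.4 -3.4] T [0.22 0.45 0.03] w 0.0185 118.20667505264282 q [ -40.7   18.1   94.7   10.7   44.1 -114.3]
t 16.1 p [ 0.5195 -0.2464  0.1706] xyaw 157.44 z [ 0.3856 -0.1605 -0.9086] F [-0.3 -0.7 -4.1] T [0.17 0.45 0.04] w 0.0183 118.20660710334778 q [ -40.7   18.1   94.7   10.7   44.1 -114.3]
t 16.15 p [ 0.5195 -0.2465  0.1706] xyaw 157.44 z [ 0.3856 -0.1605 -0.9086] F [ 0.2  0.4 -2.9] T [ 0.24  0.43 -0.01] w 0.0185 118.20659637451172 q [ -40.7   18.1   94.7   10.7   44.1 -114.3]
t 16.2 p [ 0.5195 -0.2465  0.1706] xyaw 157.44 z [ 0.3856 -0.1605 -0.9086] F [ 0.4 -0.1 -2.5] T [ 0.18  0.5  -0.02] w 0.0185 118.20675015449524 q [ -40.7   18.1   94.7   10.7   44.1 -114.3]
2395
centre -3.0535219502196513 0.8890943116651453 -17.863053934585622 11.75601003414632 -14.132448859578627 15.910637482908918
plane [0.000e+00 3.000e-03 6.846e+00] slope deg [0.01 0.19]
0 9 0.62; 1 34 0.49; 2 50 0.46; 3 76 0.42; 4 95 0.02; 5 105 0.02; 6 139 -0.01; 7 158 -0.0; 8 176 0.03; 9 201 -0.01; 10 209 -0.03; 11 245 0.01; 12 251 -0.0; 13 289 -0.02; 14 338 -0.62; 394 192
```

View pics/e.png

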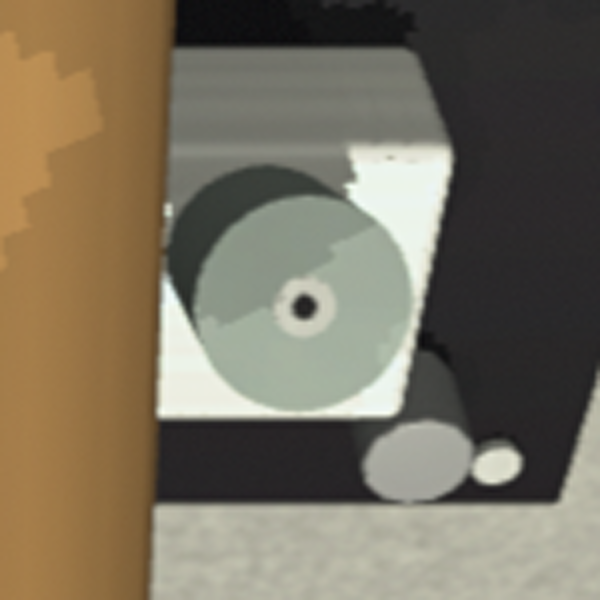

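The wrist close-up shows the pin's ring flush in the boss at (303,307). The range data give 0.47 mm of protrusion, so the pin is fully home. I return the mallet.

send_rows --deltas '[[[0, 0.02, -0.02, 0, 0, 0, -1], [0, 0.03, -0.02, 0, 0, 0, -1], [0, 0, 0, 0, 0.145, 0, -1], [0, 0, 0, 0, 0.145, 0, -1], [0, 0, 0, 0, 0.14, 0, -1], [0, 0, 0, 0, 0, 0, -1]]]'

```text
time_s: 17.0
position: [0.5245, -0.1948, 0.2059]
tool_rot: [[-0.923, 0.384, 0.001], [0.384, 0.923, -0.0], [-0.001, 0.0, -1.0]]
ft_force: [0.5, -0.0, -2.4]
grip_width: 0.0184
gripper_force: 118.4
```

```bash
cat >> h.py <<'E'
def back(z=.0096,pt=(.4911,.1674),yaw=-172.77):
    s,p,R=state(); y=np.radians(yaw); x=np.array([np.cos(y),np.sin(y),0]); zz=np.array([0,0,-1.]); Rt=np.c_[x,np.cross(zz,x),zz]
    print("delta",(R.T@(np.array([*pt,z])-p)).round(4),"rot",cv2.Rodrigues(R.T@Rt)[0].ravel().round(4))
E
python3 -c "
from h import *
back(.20)"
```

```text
t 17.0 p [ 0.5245 -0.1948  0.2059] xyaw 157.43 z [ 1.1e-03 -4.0e-04 -1.0e+00] F [ 0.5 -0.  -2.4] T [0.05 0.12 0.03] w 0.0184 118.43726634979248 q [-32.5  23.6  74.9   0.   81.5 -99.9]
delta [0.1699 0.3216 0.0057] rot [-3.000e-04  1.200e-03 -5.201e-01]
```

send_rows --deltas '[[[0.014, 0.0216, 0, 0, 0, 0, -1], [0.026, 0.05, 0, 0, 0, 0, -1], [0.026, 0.05, 0, 0, 0, 0, -1], [0.026, 0.05, 0, 0, 0, 0, -1], [0.026, 0.05, 0, 0, 0, 0, -1], [0.026, 0.05, 0, 0, 0, 0, -1], [0.026, 0.05, 0, 0, 0, 0, -1], [0, 0, 0, 0, 0, -0.1735, -1], [0, 0, 0, 0, 0, -0.1735, -1], [0, 0, 0, 0, 0, -0.173, -1], [0, 0, 0.03, 0, 0, 0, -1], [0, 0, 0, 0, 0, 0, -1]]]'

```text
time_s: 18.5
position: [0.4876, 0.1684, 0.1753]
tool_rot: [[-0.992, -0.126, -0.003], [-0.126, 0.992, 0.0], [0.003, 0.001, -1.0]]
ft_force: [-0.7, -0.8, -2.9]
grip_width: 0.0185
gripper_force: 118.5
```

```bash
python3 -c "
from h import *
back(.03)"
```

```text
t 18.5 p [0.4876 0.1684 0.1753] xyaw -172.78 z [-2.7e-03  2.0e-04 -1.0e+00] F [-0.7 -0.8 -2.9] T [0.01 0.15 0.01] w 0.0185 118.4618067741394 q [  5.9  21.   84.5   0.   74.6 -91.4]
delta [-0.0037 -0.0015  0.1453] rot [ 0.0006 -0.0026 -0.0002]
```

send_rows --deltas '[[[-0.0037, -0.0015, 0.04, 0, -0.001, 0, -1], [0, 0, 0.04, 0, 0, 0, -1], [0, 0, 0.04, 0, 0, 0, -1], [0, 0, 0.02, 0, 0, 0, -1], [0, 0, 0.008, 0, 0, 0, -1], [0, 0, 0, 0, 0, 0, -1], [0, 0, 0, 0, 0, 0, -1]]]'

```text
time_s: 19.38
position: [0.4945, 0.1671, 0.0295]
tool_rot: [[-0.992, -0.125, 0.003], [-0.125, 0.992, 0.0], [-0.003, 0.0, -1.0]]
ft_force: [0.1, -0.4, -3.6]
grip_width: 0.0188
gripper_force: 118.6
```

```bash
python3 - <<'E'
from h import *
back()
for nm in ("side","scene"):
    c=Cam(optics.get_image(nm)); P=c.cloud()
    k=(P[...,2]>.066)&(P[...,2]<.088)&(np.hypot(P[...,0]-.536,P[...,1]-.171)<.017); q=P[k]
    cf=np.linalg.lstsq(np.c_[q[:,:2],np.ones(len(q))],q[:,2],rcond=None)[0]; print(nm,k.sum(),q.mean(0).round(4),np.degrees(cf[:2]).round(1))
E
```

```text
t 19.375 p [0.4945 0.1671 0.0295] xyaw -172.8 z [ 3.3e-03  4.0e-04 -1.0e+00] F [ 0.1 -0.4 -3.6] T [ 0.03  0.08 -0.  ] w 0.0188 118.64930391311646 q [  5.7  32.3  94.2   0.   53.3 -91.6]
delta [0.0034 0.0007 0.0199] rot [ 0.      0.0034 -0.0005]
side 60 [0.5322 0.1668 0.0808] [ 8.1 25.1]
scene 36 [0.5356 0.1715 0.0861] [-4.   8.9]
```

send_rows --deltas '[[[0.0034, 0.0007, 0.01, 0, 0.0034, 0, -1], [0, 0, 0.006, 0, 0, 0, -1], [0, 0, 0.002, 0, 0, 0, -1], [0, 0, 0.001, 0, 0, 0, -1], [0, 0, 0, 0, 0, 0, -1]]]'

```text
time_s: 20.1
position: [0.4902, 0.1671, 0.0097]
tool_rot: [[-0.992, -0.125, -0.003], [-0.125, 0.992, -0.0], [0.003, -0.0, -1.0]]
ft_force: [-4.2, -1.4, 2.9]
grip_width: 0.018
gripper_force: 119.9
```

```bash
python3 - <<'E'
from h import *
back()
for nm in ("side","scene"):
    c=Cam(optics.get_image(nm)); P=c.cloud()
    k=(P[...,2]>.06)&(P[...,2]<.08)&(np.hypot(P[...,0]-.537,P[...,1]-.17)<.015); q=P[k]
    cf=np.linalg.lstsq(np.c_[q[:,:2],np.ones(len(q))],q[:,2],rcond=None)[0]; print(nm,k.sum(),q.mean(0).round(4),np.degrees(cf[:2]).round(1))
E
```

```text
t 20.1 p [0.4902 0.1671 0.0097] xyaw -172.79 z [-2.5e-03 -4.0e-04 -1.0e+00] F [-4.2 -1.4  2.9] T [-0.03  0.53  0.01] w 0.018 119.86224174499512 q [  5.7  34.   95.6  -0.   50.6 -91.5]
delta [-0.0009  0.0001  0.0001] rot [-0.0001 -0.0026 -0.0004]
side 60 [0.5372 0.1699 0.0683] [0.2 1.3]
scene 70 [0.5371 0.1693 0.0685] [-3.5  3. ]
```

send_rows --deltas '[[[0, 0, 0, 0, 0, 0, -1], [0, 0, 0, 0, 0, 0, -0.4], [0, 0, 0, 0, 0, 0, 0], [0, 0, 0, 0, 0, 0, 0.6], [0, 0, 0, 0, 0, 0, 0.8], [0, 0, 0, 0, 0, 0, 0.8]]]' --squeeze 20

```text
time_s: 20.95
position: [0.4905, 0.1672, 0.0093]
tool_rot: [[-0.992, -0.125, -0.002], [-0.125, 0.992, -0.0], [0.002, -0.0, -1.0]]
ft_force: [-0.1, 0.2, 0.6]
grip_width: 0.0768
gripper_force: 0.0
```

send_rows --deltas '[[[0, 0, -0.01, 0, 0, 0, 0.8], [0, 0, -0.03, 0, 0, 0, 0.8], [0, 0, -0.05, 0, 0, 0, 0.8], [0, 0, -0.06, 0, 0, 0, 0.8], [0.04, 0, -0.03, 0, 0, 0, 0.8], [0.04, 0, 0, 0, 0, 0, 0.8], [0, 0, 0, 0, 0, 0, 0.8], [0, 0, 0, 0, 0, 0, 0.8]]]'

```text
time_s: 21.95
position: [0.4121, 0.1572, 0.19]
tool_rot: [[-0.992, -0.125, -0.001], [-0.125, 0.992, -0.0], [0.001, -0.0, -1.0]]
ft_force: [-0.3, 1.3, 0.7]
grip_width: 0.0769
gripper_force: 0.0
```

```bash
python3 - <<'E'
from h import *
state(); T=[]
for nm in ("side","scene"):
    d=optics.get_image(nm); c=Cam(d); P=c.cloud(); T.append(cv2.resize(d["image"],(400,300)))
    k=(P[...,2]>.06)&(P[...,2]<.08)&(np.hypot(P[...,0]-.537,P[...,1]-.17)<.018); q=P[k]
    cf=np.linalg.lstsq(np.c_[q[:,:2],np.ones(len(q))],q[:,2],rcond=None)[0]; print(nm,k.sum(),q.mean(0).round(4),np.degrees(cf[:2]).round(1))
cv2.imwrite("pics/f.png",np.hstack(T)[:,:,::-1])
E
```

```text
t 21.95 p [0.4121 0.1572 0.19  ] xyaw -172.81 z [-1.1e-03 -2.0e-04 -1.0e+00] F [-0.3  1.3  0.7] T [-0.01  0.02  0.02] w 0.0769 0.0 q [  5.4  12.9  94.   -0.   73.2 -91.8]
side 95 [0.5377 0.1685 0.0677] [-3.7  1.7]
scene 112 [0.5384 0.1684 0.0681] [-3.3  3.3]
```

View pics/f.png

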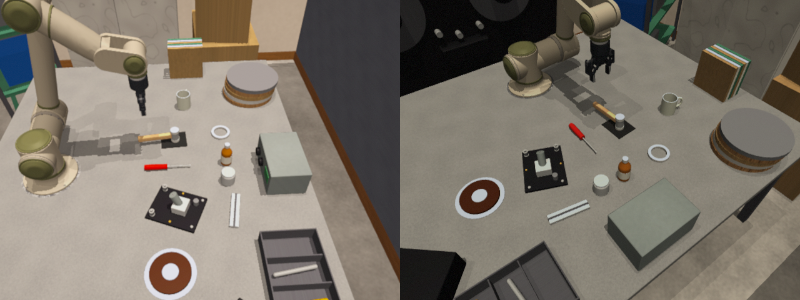

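The picture shows the mallet upright on the mat (side (174,134), scene (620,122)), the gripper clear, and everything else in place. I hand the job in.

```bash
python3 -c "
from rig import env
print(env.close_job())"
```

```text
the job is handed in; nothing more can be done
None
```

The pin was tapped to about half way, then driven home (about 0.5 mm protruding, flush to the eye); the mallet stands upright on the mat, and the job was handed in at about 22 s with no verdict returned.

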